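# Size an unmarked setting tab in the slot ladder

### The job

Take the unmarked tab from the pocket at the yellow end of the stand and find its size on the slot ladder: rest its blade gently on the narrowest slot first, then work up towards the wide end slot by slot, always pressing only gently, until the first slot accepts it. Seat it fully home there, grip shoulders down on the ladder, and let go; leave the other two tabs in their pockets and the marker, the spool and the orange knob where they are.

Things in the scene. Friction and masses are not known exactly. Their poses are not given: they have to be found in the camera images.
- gauge: slot ladder fixed to the bench: blue bed 64 (x) x 200 (y) x 8 mm under a sprung aluminium comb 44 (x) x 160 (y) mm, flat top at z = 44 mm. Pressed by over 3 N the comb sinks 1 mm per 2.5 N, at most 6 mm, then is hard; over 30 N spoils it. Origin: centre of the bed's underside, z up. Five square-edged slots 24 mm deep run along x, open at both ends. A tab fully home has its origin at z = 26 mm.
- first_slot (a point): nominal centre of the narrowest slot's mouth, on the comb's top at the bed's x = 0, y = +52 mm; axes as gauge. The slots follow each 26 mm along -y and are 6, 8.5, 11, 13.5, 16 mm wide. The comb is clamped through oblong holes: all slots together really sit up to 4 mm off nominal along y, either way; this differs every time, is not shown in the readings and does not move in use.
- last_slot (a point): nominal centre of the widest (16 mm) slot's mouth, at the bed's x = 0, y = -52 mm, on the comb's top; the real slot is off along y by the same unknown amount as the others. A tab has about 1 mm total clearance in the slot that suits it; the next narrower one is 1.5 mm too tight. The two narrowest slots accept none of the tabs.
- stand: grey stand fixed to the bench, 230 (x) x 60 (y) x 28 mm high, yellow marks at its -x end. Three pockets at x = -70, 0, +70 mm, each 36 (x) x 18 (y) mm, 22 mm deep. Origin: centre of its underside, z up. A tab in a pocket stands upright, shoulder on the stand, its origin 10 mm above the stand's underside, its axes along the stand's.
- yellow_pocket (a point): centre of the mouth of the pocket at the yellow end (stand's x = -70 mm), on the stand's top; axes as stand. The tab that stands here is the one to size; which of the three it is changes.
- tab_a: setting tab: steel blade 30 mm wide (x) and 18 mm long under a black plastic grip 34 (x) x 24 (y) x 36 mm tall with flat sides. Origin: centre of the blade's tip, z up through the grip; shoulder (underside of the grip) at z = 18 mm, top at 54 mm. Blade thickness (y) is 9 to 16 mm, unmarked, different on each of the three tabs. About 100 g.
- tab_b: another setting tab that looks like tab_a, with the same sizes and axes, but another, untold blade thickness.
- tab_c: the third setting tab, like tab_a in looks, sizes and axes, but another, untold blade thickness.
- marker: white and red marker pen lying between the stand and the ladder, 17 x 135 x 16 mm, long axis along its y; origin at the centre of its underside. A bystander.
- wick_spool: small blue flat spool lying on the bench, 50 mm across, 12 mm high; origin at the centre of its underside. A bystander.
- printed_knob: orange star knob lying on the bench, 44 x 43 x 28 mm; origin at the centre of its underside. A bystander.
There are look-alikes about, which are no part of the job. Leave any green look-alike of the tab_b alone.

How it is judged:
By the outcome, as a careful person would: the job done as asked, in the order asked, and still so for the second after the job is handed in, with the robot touching nothing.
It also fails if it takes over 72 s, if anything falls off the work surface, if the arm or the gripper's body presses on something with over 40 N, if the wrist force passes 120 N, or if a joint passes its speed limit or range.

### The arm

A 7-joint arm with a two-finger parallel gripper is mounted at the origin on a cart in front of the work surface, level with it; the furniture and walls round the work are solid. World frame = base frame: x ahead of the robot, y to its left, z up, the work surface at z = 0. Lengths are in m, angles in rad, forces in N, time in s.
With the tool pointing down it reaches from about 0.425 to 1.025 m from the base axis. Payload 9.4 kg.
Tool frame: the origin (TCP) lies between the finger pads; the fingertips stand 8 mm ahead of it and the grasp point (between the pads) lies 11 mm behind it; z points along the fingers, y is the line along which they close (so a half turn about z gives the same grasp; the last joint's range is limited). The gripper opens to 93 mm and grips with 3 to 60 N. Pads are 15 mm wide; open, the fingers measure 128 mm over their backs; the gripper's body (75 mm by 188 mm) begins 65 mm behind the grasp point.
Start: joints at [1.146, 0.599, -0.003, 1.599, 0.002, 0.943, -0.08], TCP at [0.247, -0.682, 0.227] pointing down, gripper open.
Joint ranges: [-2.57, 2.57], [-0.35, 1.97], [-1.29, 1.29], [0.11, 2.56], [-1.05, 4.19], [0.11, 1.86], [-2.63, 2.63]. Speed limits (rad/s): [2.22, 2.22, 3.01, 3.01, 3.14, 3.14, 3.14].

### API

Orientations are given as a unit quaternion [x, y, z, w].
In Python, from station import telemetry, eyes, ticket gives the robot as it stands.
- The arm moves only by the tool apply_moves, never from a script. Its argument "commands" is a list of rows, each a list of 7 numbers: the shift along the tool's x, y, z as a fraction of full scale, then the turn, a rotation vector about the tool's x, y, z as a fraction of full scale, then the closure, from 0 (fully open) to 1 (shut). In form: [[dx, dy, dz, rx, ry, rz, claw], ...]. A call has exactly 8 rows; each row shifts and turns the commanded pose from where the row before left it, along the tool's axes as they then stand; what a row does not reach is not made up. Full scale, the value 1, is 0.25 m for a shift and 60 degrees for a turn. A row lasts 1/8 s, in which the tool goes at most 62.5 mm and 10.7 degrees, less where a joint would pass 70% of its speed; a pose out of reach is approached as far as the arm can. A call with a number of a shift or a turn outside -1 to 1 is refused whole. A call with a gripper value outside its range is refused whole. The fingers move at their own pace and stop on an object; "force" is the grip in N (left out, the last holds). Time passes only in rows, so rows that do not move let the fingers close, or fill a call up. It gives the time, the measured TCP pose, the force, the opening and the grip force at its end, in the units of the state.
- telemetry.state(): the state, without advancing time (a new reading comes with each control period).
- eyes.grab_frame(name): name is "side" or "top" or "wrist"; returns a dict with "image" (384x512x3 uint8, blue, green, red), "K" (3x3 intrinsics, pixels), "k1" (the pictures are not rectified: a ray, as slopes to the right and down, at radius r is drawn at 1 + k1 r^2 times it, then the intrinsics apply), "camera_from_world" (4x4, takes a point from world to camera coordinates); the wrist camera has in their place "hand_eye" (4x4, takes a point from camera to tool coordinates, whose origin is the TCP and whose axes are the flange's). Camera axes: x right, y down, z forward; pixel columns grow to the right and rows downward; lengths in m; the calibration is good to about 2 mm. A picture is of the moment at which its call begins: read the wrist's pose just before it. There is no depth.
- ticket.finish_job(): hands the job in; it is judged then, once.
The state is a dict: "clock": time; "qpos": joint angles; "joint_vel": joint speeds; "effort": joint torques, N m; "position": TCP position; "eef_rot": TCP orientation; "ft_force": force on the tool from outside, world axes, zero at the start; "ft_torque": the same for the moment, N m; "finger_gap": finger opening in m; "gripper_force": force on a finger pad.
Only numpy, scipy, OpenCV 4.12 (cv2) and the standard library are available. Lean on these libraries where they do the work, as an engineer would, in place of code of your own. Each camera call takes 0.05 s, during which the arm holds its last target. There are 200 camera calls.

## Working session

There is one attempt and no reset: what is moved stays moved. The work goes in short steps, Python scripts to look and compute and a tool call to move; the robot and the scene stay as the last step left them, time stands still between calls to the robot, and variables do not carry over. Pictures are saved under pics/ and viewed, at most 10 in all, crops included, and the job is handed in when it is done.

Besides the shell and the picture viewer there is one more tool, called by a JSON object that holds its "fn" and its "kwargs". apply_moves: Moves the arm, as the interface text tells. Its arguments: {"type":"object","properties":{"commands":{"type":"array","items":{"type":"array","items":{"type":"number"}}},"force":{"type":"number"}},"required":["commands"]}

```bash
mkdir -p pics; ls; cat > h.py <<'E'
import numpy as np, cv2
from station import telemetry, eyes, ticket
from scipy.spatial.transform import Rotation as R
def cam(name):
    s=telemetry.state(); f=eyes.grab_frame(name)
    if name=='wrist':
        T=np.eye(4);T[:3,:3]=R.from_quat(s['eef_rot']).as_matrix();T[:3,3]=s['position']
        W=T@np.array(f['hand_eye'])
    else: W=np.linalg.inv(np.array(f['camera_from_world']))
    return np.array(f['image']),np.array(f['K']),f['k1'],W
def onplane(px,K,k1,W,z):
    px=np.asarray(px,float).reshape(-1,1,2)
    n=cv2.undistortPoints(px,K,np.array([k1,0,0,0,0.])).reshape(-1,2)
    d=np.c_[n,np.ones(len(n))]@W[:3,:3].T; o=W[:3,3]
    return o+d*((z-o[2])/d[:,2])[:,None]
def proj(P,K,k1,W):
    C=np.linalg.inv(W);r,_=cv2.Rodrigues(C[:3,:3])
    return cv2.projectPoints(np.asarray(P,float).reshape(-1,3),r,C[:3,3],K,np.array([k1,0,0,0,0.]))[0].reshape(-1,2)
E
python3 - <<'E'
from h import *
s=telemetry.state();print(s)
a=[]
for n in('top','side','wrist'):
    I,K,k,W=cam(n);cv2.imwrite(f'pics/{n}0.png',I);print(n,K.tolist(),k,W.round(3).tolist())
E
```

```text
pics
{'clock': 0.0, 'qpos': array([ 1.14625572,  0.60009702, -0.0025245 ,  1.60013558,  0.00180993,
        0.94289191, -0.07978372]), 'joint_vel': array([ 0.00047918,  0.00191483,  0.00072435, -0.00061041, -0.00107394,
        0.00043356, -0.00045896]), 'effort': array([-2.58181117e-04, -7.65073586e+01,  1.49736542e+00, -2.52353883e+01,
       -5.24253503e-02,  1.67391653e-02,  1.64944272e-04]), 'position': array([ 0.24693702, -0.68114218,  0.2257785 ]), 'eef_rot': array([ 9.84908022e-01,  1.73076872e-01, -2.10104272e-04, -7.35630668e-04]), 'ft_force': array([0.01527917, 0.31022928, 0.12382109]), 'ft_torque': array([ 0.0158996 ,  0.03347131, -0.02965953]), 'gripper_force': 0.0, 'finger_gap': 0.09328941983775176}
top [[436.0585231482032, 0.0, 254.9024575876903], [0.0, 436.0585231482032, 189.41406015945145], [0.0, 0.0, 1.0]] 0.014677443179617802 [[0.05, -0.977, 0.205, 0.298], [-0.999, -0.048, 0.016, -0.018], [-0.006, -0.206, -0.979, 1.263], [0.0, 0.0, 0.0, 1.0]]
side [[396.22525402043215, 0.0, 253.78706709737818], [0.0, 396.22525402043215, 197.6798314174233], [0.0, 0.0, 1.0]] -0.12481598544144776 [[0.999, 0.017, -0.032, 0.566], [0.036, -0.376, 0.926, -1.057], [0.003, -0.926, -0.377, 0.491], [0.0, 0.0, 0.0, 1.0]]
wrist [[275.9793174350971, 0.0, 256.8337699531383], [0.0, 275.9793174350971, 191.99938638397185], [0.0, 0.0, 1.0]] -0.007493249154548772 [[0.341, -0.897, -0.282, 0.326], [-0.94, -0.326, -0.1, -0.653], [-0.002, 0.299, -0.954, 0.384], [0.0, 0.0, 0.0, 1.0]]
```

View pics/top0.png

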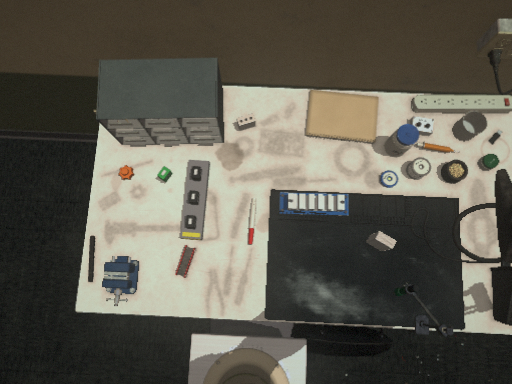

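View pics/side0.png

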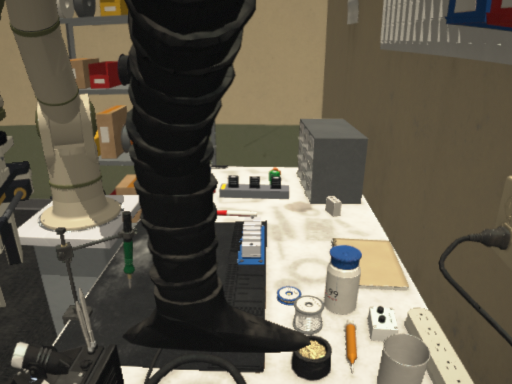

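The top view shows the stand at (194,200) with its yellow end at (191,236), tabs at (194,167), (192,195) and (190,221), and the ladder at (314,204). The marker is at (251,222), the spool at (389,179), the knob at (126,172) and a green look-alike at (164,174).
These could be taken for the tab: (194,167), (192,195), (190,221) and green (164,174). I choose (190,221), next to the yellow marks.

```bash
python3 - <<'E'
from h import *
I,K,k,W=cam('top')
c=np.hstack([cv2.resize(I[150:250,150:215],None,fx=5,fy=5,interpolation=cv2.INTER_CUBIC),cv2.resize(I[180:225,270:360],None,fx=5,fy=5,interpolation=cv2.INTER_CUBIC)[:225].copy() if 0 else cv2.copyMakeBorder(cv2.resize(I[180:225,270:360],None,fx=5,fy=5,interpolation=cv2.INTER_CUBIC),0,275,0,0,cv2.BORDER_CONSTANT)])
cv2.imwrite('pics/crop.png',c)
hsv=cv2.cvtColor(I,cv2.COLOR_BGR2HSV).astype(int);h,s,v=hsv[...,0],hsv[...,1],hsv[...,2]
def blobs(m,roi,z,name):
    x0,y0,x1,y1=roi;mm=np.zeros(m.shape,np.uint8);mm[y0:y1,x0:x1]=m[y0:y1,x0:x1]
    cs,_=cv2.findContours(mm,0,2)
    for q in cs:
        if cv2.contourArea(q)<12: continue
        r=cv2.boxPoints(cv2.minAreaRect(q)); P=onplane(r,K,k,W,z)
        e=[np.linalg.norm(P[1]-P[0]),np.linalg.norm(P[2]-P[1])]
        u=(P[1]-P[0]) if e[0]>e[1] else P[2]-P[1]
        print(name,r.mean(0).round(1),P.mean(0).round(4),np.round(e,4),'longaxis deg',round(np.degrees(np.arctan2(u[1],u[0])),1))
grey=(s<70)&(v<140)|((h>20)&(h<35)&(s>120))
blobs(grey,(175,155,215,245),.028,'stand')
blobs((h>20)&(h<35)&(s>120),(175,225,215,245),.028,'yellow')
blobs(v<45,(180,157,208,235),.064,'tab')
blobs((h>95)&(h<125)&(s>110)&(v>60),(272,185,355,222),.008,'bed')
blobs((s<70)&(v>130),(278,190,350,215),.044,'comb')
blobs((h<10)&(s>150)|(h>170)&(s>150),(240,195,262,250),.01,'markerred')
E
```

```text
stand [194.4 199.5] [0.5211 0.174  0.028 ] [0.232  0.0683] longaxis deg -0.8
yellow [190.5 234. ] [0.4192 0.1773 0.028 ] [0.0482 0.0113] longaxis deg -87.2
bed [292.5 211.5] [ 0.501  -0.1108  0.008 ] [0.0553 0.0088] longaxis deg -87.2
bed [324.5 206. ] [ 0.5219 -0.2033  0.008 ] [0.0473 0.1373] longaxis deg -87.2
bed [281.5 202. ] [ 0.5275 -0.0778  0.008 ] [0.0356 0.0088] longaxis deg 2.2
comb [340.5 201.5] [ 0.5306 -0.2431  0.044 ] [0.0199 0.0432] longaxis deg -179.5
comb [330.5 202. ] [ 0.5278 -0.2148  0.044 ] [0.0142 0.0461] longaxis deg -179.3
comb [312. 201.] [ 0.5281 -0.1624  0.044 ] [0.0171 0.0404] longaxis deg -178.8
comb [322.  201.5] [ 0.5281 -0.1908  0.044 ] [0.0228 0.049 ] longaxis deg -179.1
comb [302.5 200.5] [ 0.5282 -0.1355  0.044 ] [0.0199 0.0433] longaxis deg -178.5
comb [292.5 200.5] [ 0.5269 -0.1072  0.044 ] [0.0256 0.0433] longaxis deg -178.3
comb [323. 191.] [ 0.5586 -0.193   0.044 ] [0.1481 0.0058] longaxis deg -87.2
markerred [250.4 235.5] [0.4252 0.0079 0.01  ] [0.0438 0.0106] longaxis deg -5.1
```

View pics/crop.png

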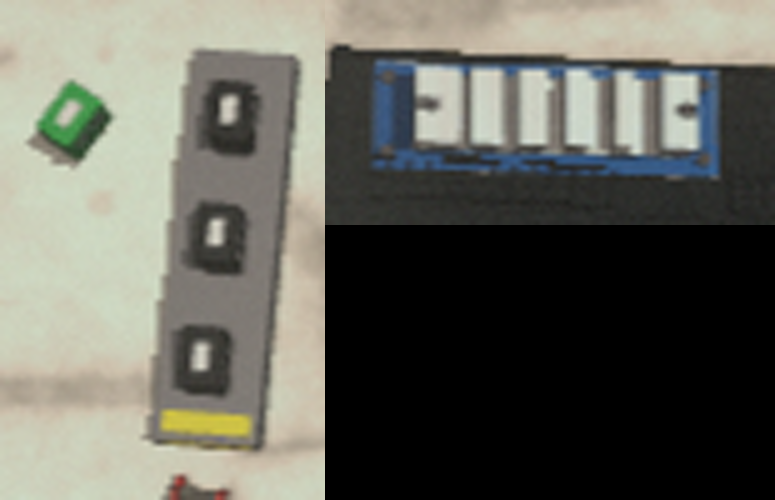

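The close crop confirms the black tab beside the yellow marks: its top is at crop (202,358), and the green block stands apart. Next I move over the ladder for a wrist view.

{"fn": "apply_moves", "kwargs": {"commands": [[0,0,-0.15,0,0,0.167,0],[0,0,-0.15,0,0,0.167,0],[0.12,-0.2,0,0,0,0,0],[0.12,-0.2,0,0,0,0,0],[0.12,-0.2,0,0,0,0,0],[0.12,-0.2,0,0,0,0,0],[0.12,-0.2,0,0,0,0,0],[0.12,-0.2,0,0,0,0,0]]}}

```text
clock: 1.2
position: [0.4284, -0.3802, 0.3017]
eef_rot: [1.0, -0.001, 0.0, 0.0]
ft_force: [1.6, -0.2, -0.3]
finger_gap: 0.0933
gripper_force: 0.0
```

{"fn": "apply_moves", "kwargs": {"commands": [[0.08,-0.2,0,0,0,0,0],[0.08,-0.2,0,0,0,0,0],[0,-0.2,0,0,0,0,0],[0,-0.2,0,0,0,0,0],[0,0,0,0,0,0,0],[0,0,0,0,0,0,0],[0,0,0,0,0,0,0],[0,0,0,0,0,0,0]]}}

```text
clock: 2.2
position: [0.4679, -0.1831, 0.3015]
eef_rot: [1.0, -0.002, -0.0, 0.0]
ft_force: [1.1, -0.7, -0.7]
finger_gap: 0.0931
gripper_force: 0.0
```

```bash
python3 - <<'E'
from h import *
s=telemetry.state();print(s['clock'],s['position'],R.from_quat(s['eef_rot']).as_matrix().round(3).tolist(),s['ft_force'])
I,K,k,W=cam('wrist');cv2.imwrite('pics/w1.png',I);print(W.round(3).tolist())
print(proj([[.52,-.175,.044],[.451,.177,.064]],K,k,W))
E
```

```text
2.2 [ 0.46791398 -0.18310735  0.30147317] [[1.0, -0.004, -0.0], [-0.004, -1.0, -0.0], [-0.0, 0.0, -1.0]] [ 1.07026127 -0.71756616 -0.67542458]
[[-0.004, -0.954, -0.3, 0.552], [-1.0, 0.004, 0.001, -0.184], [-0.0, 0.3, -0.954, 0.459], [0.0, 0.0, 0.0, 1.0]]
[[251.11673591 128.13092281]
 [ 14.68389918 178.01493842]]
```

View pics/w1.png

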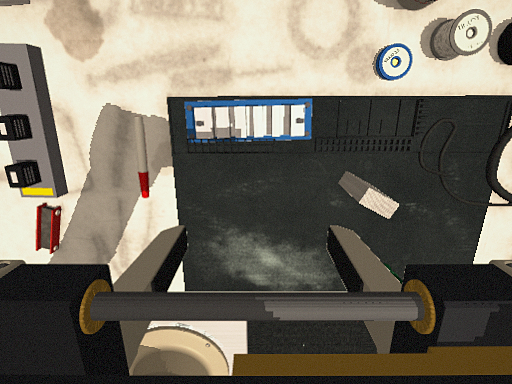

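The ladder is at (249,121) in the wrist view, the stand on the left with its yellow end at (38,192), the marker at (142,155) and the spool at (394,62). I go lower for finer slot edges.

{"fn": "apply_moves", "kwargs": {"commands": [[0.02,0,0.15,0,0,0,0],[0.02,0,0.15,0,0,0,0],[0,0,0.15,0,0,0,0],[0,0,0.1,0,0,0,0],[0,0,0,0,0,0,0],[0,0,0,0,0,0,0],[0,0,0,0,0,0,0],[0,0,0,0,0,0,0]]}}

```text
clock: 3.25
position: [0.4785, -0.1822, 0.165]
eef_rot: [1.0, -0.001, 0.001, 0.0]
ft_force: [-0.1, 0.1, -0.1]
finger_gap: 0.0931
gripper_force: 0.0
```

```bash
python3 - <<'E'
from h import *
s=telemetry.state();print(s['clock'],s['position'])
I,K,k,W=cam('wrist');cv2.imwrite('pics/w2.png',I);np.savez('w2.npz',I=I,K=K,k=k,W=W)
# rectify top plane z=.044 at 0.25mm: crop x .47-.59, y -.29..-.06
xs=np.arange(.59,.47,-.0003);ys=np.arange(-.06,-.29,-.0003)
X,Y=np.meshgrid(xs,ys,indexing='ij');p=proj(np.stack([X,Y,0*X+.044],-1),K,k,W).astype(np.float32).reshape(X.shape+(2,))
O=cv2.remap(I,p[...,0],p[...,1],cv2.INTER_CUBIC);cv2.imwrite('pics/rect.png',O)
g=O.mean(2)
for x in(.52,.53,.535,.54):
    r=int((.59-x)/.0003);q=g[r-6:r+7].mean(0);d=np.convolve(q,[1,1,1,0,-1,-1,-1],'same')
    idx=[i for i in range(4,len(d)-4) if abs(d[i])>60 and abs(d[i])==abs(d[i-4:i+5]).max()]
    print(x,[(round(-60-.3*i,1),int(d[i])) for i in idx])
E
```

```text
3.25 [ 0.47846803 -0.18220491  0.16500401]
0.52 [(-83.1, 81), (-92.7, 176), (-114.6, 137), (-117.9, -261), (-123.3, 285), (-142.5, -252), (-145.8, 144), (-150.9, 303), (-156.0, -122), (-158.4, -74), (-167.1, -160), (-168.9, 108), (-191.1, -80), (-194.4, 327), (-196.8, -249), (-205.5, 562), (-221.1, -240), (-228.9, -156), (-232.8, 541), (-252.6, -300), (-260.4, -207)]
0.53 [(-83.1, 71), (-92.1, 165), (-105.3, 296), (-117.6, -323), (-123.0, 345), (-142.5, -299), (-145.2, 133), (-150.9, 222), (-166.8, -246), (-171.6, -104), (-178.2, 368), (-196.5, -236), (-205.2, 591), (-220.8, -222), (-228.6, -133), (-232.2, 553), (-239.7, -339), (-242.7, 60), (-251.1, 425), (-259.5, -144)]
0.535 [(-82.8, 76), (-92.4, 401), (-117.6, -272), (-123.6, 378), (-142.2, -288), (-144.3, 146), (-150.3, 275), (-166.5, -268), (-168.3, 277), (-171.6, -235), (-178.2, 313), (-191.1, -88), (-196.5, -243), (-205.2, 590), (-221.4, -246), (-228.6, -125), (-232.2, 428), (-239.7, -75), (-242.1, -96), (-246.0, 73), (-252.3, -302), (-259.5, -141)]
0.54 [(-92.1, 455), (-117.6, -326), (-120.6, -80), (-123.0, 296), (-142.2, -336), (-145.5, 86), (-150.6, 341), (-166.5, -291), (-168.3, 291), (-171.6, -235), (-177.9, 223), (-191.1, -97), (-192.6, 69), (-196.5, -243), (-204.9, 576), (-221.1, -249), (-228.6, -132), (-232.2, 375), (-252.3, -282), (-259.8, -199)]
```

View pics/rect.png

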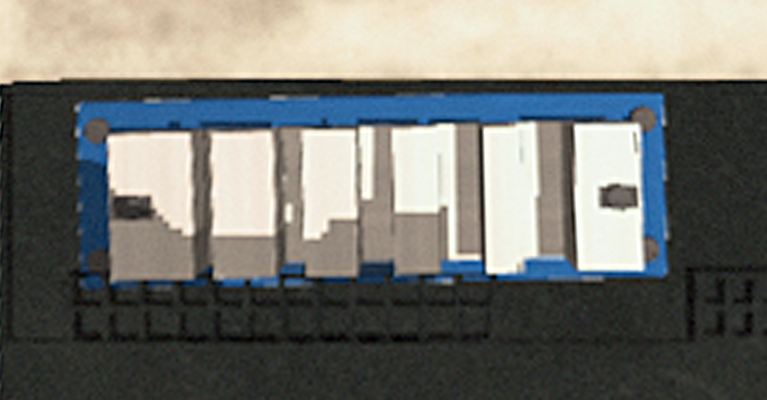

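The rectified view shows five slots, narrowest on the left (+y), at y ≈ -120.3, -146.6, -172.5, -198.2 and -224.2 mm. They are spaced 26 mm as expected, the comb's centre is at x ≈ 0.529, and the yaw is about +1°. Next, the tab.

{"fn": "apply_moves", "kwargs": {"commands": [[-0.02,-0.18,0,0,0,0,0],[-0.02,-0.18,0,0,0,0,0],[-0.02,-0.18,0,0,0,0,0],[-0.02,-0.18,0,0,0,0,0],[-0.02,-0.18,0,0,0,0,0],[-0.02,-0.18,0,0,0,0,0],[0,-0.18,0,0,0,0,0],[0,-0.18,0,0,0,0,0]]}}

```text
clock: 4.3
position: [0.4488, 0.1796, 0.1646]
eef_rot: [1.0, -0.001, 0.0, -0.0]
ft_force: [1.3, -0.1, 0.6]
finger_gap: 0.0928
gripper_force: 0.0
```

{"fn": "apply_moves", "kwargs": {"commands": [[0,0,0,0,0,0,0],[0,0,0,0,0,0,0],[0,0,0,0,0,0,0],[0,0,0,0,0,0,0],[0,0,0,0,0,0,0],[0,0,0,0,0,0,0],[0,0,0,0,0,0,0],[0,0,0,0,0,0,0]]}}

```text
clock: 5.3
position: [0.4488, 0.178, 0.1641]
eef_rot: [1.0, -0.001, -0.0, 0.0]
ft_force: [-0.7, -0.6, -0.0]
finger_gap: 0.0931
gripper_force: 0.0
```

```bash
cat >> h.py <<'E'
def rect(I,K,k,W,z,x0,x1,y0,y1,st):
    X,Y=np.meshgrid(np.arange(x1,x0,-st),np.arange(y1,y0,-st),indexing='ij')
    p=proj(np.stack([X,Y,0*X+z],-1),K,k,W).astype(np.float32).reshape(X.shape+(2,))
    return cv2.remap(I,p[...,0],p[...,1],cv2.INTER_CUBIC)
E
python3 - <<'E'
from h import *
s=telemetry.state();print(s['clock'],s['position'],s['ft_force'])
I,K,k,W=cam('wrist');np.savez('w3.npz',I=I,K=K,k=k,W=W)
A=rect(I,K,k,W,.064,.40,.56,.11,.25,.0004);B=rect(I,K,k,W,.028,.40,.56,.11,.25,.0004)
cv2.imwrite('pics/rt.png',np.hstack([A,B]))
h,s,v=[c.astype(int) for c in cv2.split(cv2.cvtColor(A,cv2.COLOR_BGR2HSV))]
for nm,O in(('top',A),('stand',B)):
    h,s,v=[c.astype(int) for c in cv2.split(cv2.cvtColor(O,cv2.COLOR_BGR2HSV))]
    for q in cv2.findContours((((h>20)&(h<35)&(s>120)) if nm=='stand' else ((v>140)&(s<90))).astype(np.uint8),0,2)[0]:
        a=cv2.contourArea(q)
        if a>100:
            (cx,cy),wh,an=cv2.minAreaRect(q);print(nm,round(.56-cy*.0004,4),round(.25-cx*.0004,4),np.round(np.array(wh)*.4,1),round(an,1))
E
```

```text
5.3 [0.44876294 0.17800705 0.16408896] [-0.65223585 -0.57136173 -0.02446947]
top 0.4768 0.2194 [25.6 24.4] 90.0
top 0.5233 0.1748 [ 8.2 16.1] 2.6
top 0.48 0.1802 [160.  139.6] 90.0
top 0.5296 0.2278 [60.8 44.4] 90.0
stand 0.4198 0.1777 [50.7 13.2] 1.6
```

View pics/rt.png

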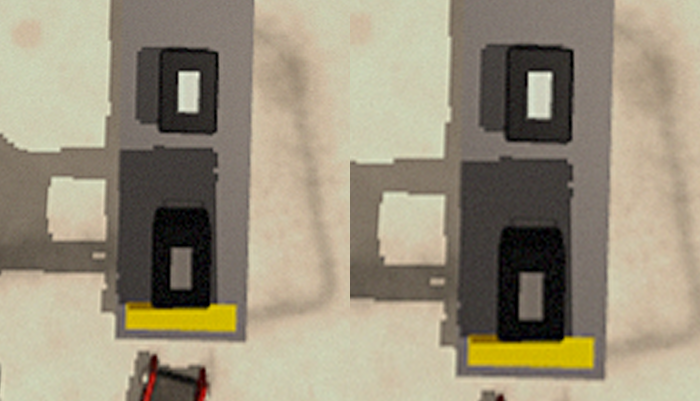

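The yellow-end tab's top label is at rectified (180,268), which puts it at (0.4528, 0.178). The neighbouring tab is 70.9 mm away, as it should be, and the stand yaw is about -2°. I descend and grip.

{"fn": "apply_moves", "kwargs": {"commands": [[0.016,0,0.08,0,0,0.033,0],[0,0,0.1,0,0,0,0],[0,0,0.1,0,0,0,0],[0,0,0.1,0,0,0,0],[0,0,0.07,0,0,0,0],[0,0,0.034,0,0,0,0],[0,0,0,0,0,0,0],[0,0,0,0,0,0,0]]}}

```text
clock: 6.35
position: [0.453, 0.1781, 0.0436]
eef_rot: [1.0, -0.018, 0.0, -0.0]
ft_force: [-0.1, -0.9, 0.5]
finger_gap: 0.0932
gripper_force: 0.0
```

{"fn": "apply_moves", "kwargs": {"commands": [[0,0,0,0,0,0,0.6],[0,0,0,0,0,0,0.8],[0,0,0,0,0,0,0.9],[0,0,0,0,0,0,1],[0,0,0,0,0,0,1],[0,0,0,0,0,0,1],[0,0,0,0,0,0,1],[0,0,0,0,0,0,1]], "force": 20}}

```text
clock: 7.35
position: [0.4528, 0.178, 0.0431]
eef_rot: [1.0, -0.018, -0.0, 0.0]
ft_force: [0.2, -0.0, -0.2]
finger_gap: 0.0236
gripper_force: 19.8
```

The grip is good at 23.6 mm. I lift and carry the tab over the narrowest slot.

{"fn": "apply_moves", "kwargs": {"commands": [[0,0,-0.2,0,0,0,1],[0,0,-0.2,0,0,-0.05,1],[0.03,0.16,0,0,0,0,1],[0.03,0.16,0,0,0,0,1],[0.03,0.16,0,0,0,0,1],[0.03,0.16,0,0,0,0,1],[0.03,0.16,0,0,0,0,1],[0.03,0.16,0,0,0,0,1]]}}

```text
clock: 8.35
position: [0.5015, -0.0626, 0.143]
eef_rot: [1.0, 0.008, -0.0, -0.0]
ft_force: [1.7, -0.2, -0.5]
finger_gap: 0.0241
gripper_force: 19.8
```

{"fn": "apply_moves", "kwargs": {"commands": [[0.052,0.119,0,0,0,0,1],[0.051,0.118,0,0,0,0,1],[0,0,0.09,0,0,0,1],[0,0,0.09,0,0,0,1],[0,0,0,0,0,0,1],[0,0,0,0,0,0,1],[0,0,0,0,0,0,1],[0,0,0,0,0,0,1]]}}

```text
clock: 9.35
position: [0.5286, -0.1201, 0.0988]
eef_rot: [1.0, 0.008, 0.001, 0.0]
ft_force: [-0.2, 0.1, -0.5]
finger_gap: 0.0237
gripper_force: 19.8
```

```bash
python3 - <<'E'
from h import *
s=telemetry.state();print(s['clock'],s['position'],s['ft_force'],s['ft_torque'],R.from_quat(s['eef_rot']).as_rotvec())
I,K,k,W=cam('wrist');np.savez('w4.npz',I=I,K=K,k=k,W=W)
p=proj([[.529,-.12,.044]],K,k,W)[0];print(p)
x,y=int(p[0]),int(p[1]);x0=max(0,x-120);y0=max(0,min(y-90,204))
cv2.imwrite('pics/w4.png',cv2.resize(I[y0:y0+180,x0:x0+240],None,fx=3.3,fy=3.3,interpolation=cv2.INTER_CUBIC));print(x0,y0)
E
```

```text
9.35 [ 0.52861313 -0.1200564   0.09879634] [-0.16234759  0.12007109 -0.52046505] [ 0.04771229  0.03568372 -0.01358756] [3.14129161e+00 2.51316578e-02 1.76165242e-03]
[256.59192699 211.50295923]
136 121
```

View pics/w4.png

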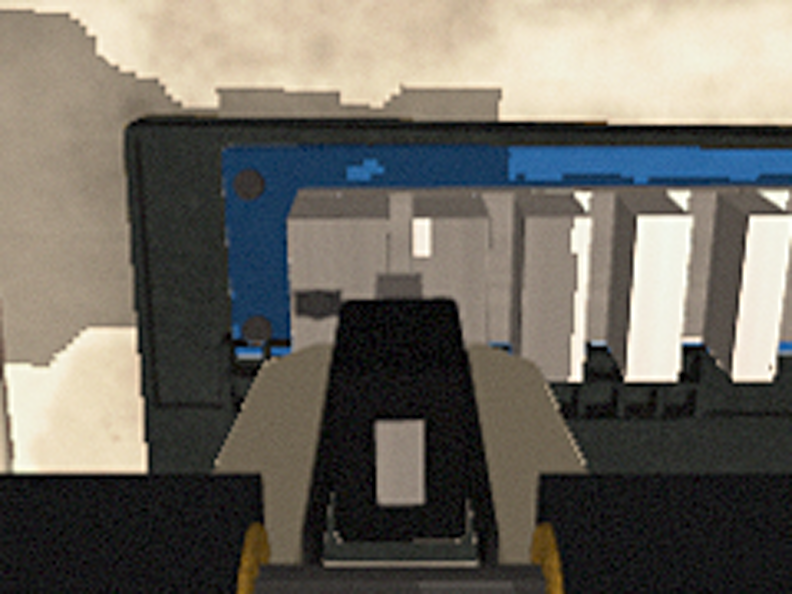

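The wrist crop shows the blade tip at crop x 377–423, y 275–300, and the narrow slot behind it at x 388–413. It looks roughly centred, so I measure it.

```bash
python3 - <<'E'
from h import *
d=np.load('w4.npz');I,K,k,W=d['I'],d['K'],float(d['k']),d['W'];g=I.mean(2)
for r in (187,190,193,196,199,202,205,207,209):
    q=g[r];e=np.diff(q)
    print(r,[(i+.5+136*0,int(e[i])) for i in range(222,395) if abs(e[i])>12])
tz=.0988-.033
for px in ((136+377/3.3,121+276/3.3),(136+423/3.3,121+276/3.3)): print('blade',onplane([px],K,k,W,tz))
for px in ((136+388/3.3,121+240/3.3),(136+413/3.3,121+240/3.3)): print('slot1',onplane([px],K,k,W,.044))
E
```

```text
187 [(222.5, 48), (252.5, -15), (253.5, 28), (259.5, -14), (260.5, 52), (261.5, 27), (265.5, -56), (266.5, -43), (283.5, -12), (284.5, 16), (285.5, 14), (290.5, -34), (291.5, -32), (293.5, -12), (294.5, 54), (295.5, 21), (309.5, 97), (310.5, 16), (314.5, -63), (315.5, -37), (320.5, -13), (321.5, -37), (322.5, -19), (327.5, -17), (328.5, 186), (345.5, -80), (346.5, -28), (351.5, -35), (352.5, -29), (361.5, -19), (362.5, 192), (375.5, -55), (376.5, -65), (382.5, -47)]
190 [(222.5, 78), (259.5, -24), (260.5, 103), (261.5, 21), (265.5, -63), (266.5, -53), (283.5, -20), (284.5, 17), (290.5, -32), (291.5, -32), (294.5, 67), (295.5, 17), (308.5, 66), (309.5, 50), (314.5, -70), (315.5, -25), (320.5, -26), (321.5, -31), (328.5, 179), (344.5, -61), (345.5, -57), (351.5, -59), (352.5, -13), (360.5, -12), (361.5, 53), (362.5, 123), (375.5, -90), (376.5, -32), (381.5, -39), (382.5, -27), (393.5, -13), (394.5, -23)]
193 [(222.5, 81), (252.5, -30), (253.5, 17), (254.5, 12), (259.5, -25), (260.5, 100), (261.5, 27), (265.5, -63), (266.5, -55), (283.5, -31), (284.5, 13), (285.5, 14), (290.5, -46), (29
[... 2682 characters left out ...]
5.5, -15), (231.5, -14), (232.5, 12), (237.5, -21), (238.5, 40), (239.5, 37), (248.5, -18), (249.5, -34), (263.5, 47), (289.5, -24), (290.5, -33), (293.5, 66), (294.5, 14), (309.5, 61), (310.5, 49), (312.5, -17), (313.5, -68), (314.5, -28), (315.5, 14), (319.5, -39), (320.5, -19), (325.5, -14), (326.5, 124), (327.5, 54), (342.5, -16), (343.5, -70), (344.5, -23), (349.5, -48), (350.5, -26), (358.5, -25), (359.5, 122), (360.5, 63), (372.5, -20), (373.5, -74), (378.5, -13), (379.5, -50), (392.5, 140), (393.5, 45)]
blade [[ 0.54288242 -0.11513427  0.0658    ]]
blade [[ 0.54304475 -0.12539097  0.0658    ]]
slot1 [[ 0.54438046 -0.11731921  0.044     ]]
slot1 [[ 0.54447748 -0.12345252  0.044     ]]
```

The blade is about 10.3 mm thick and centred within 0.2 mm of slot 1, so slot 3 (11 mm) should suit it. I follow the asked order and rest it gently on slot 1 first.

{"fn": "apply_moves", "kwargs": {"commands": [[0,0,0.03,0,0,0,1],[0,0,0.03,0,0,0,1],[0,0,0.012,0,0,0,1],[0,0,0.004,0,0,0,1],[0,0,0.002,0,0,0,1],[0,0,0.002,0,0,0,1],[0,0,0,0,0,0,1],[0,0,0,0,0,0,1]]}}

```text
clock: 10.4
position: [0.5283, -0.1201, 0.0782]
eef_rot: [1.0, 0.008, 0.0, 0.0]
ft_force: [0.5, -0.8, -1.4]
finger_gap: 0.0239
gripper_force: 19.8
```

{"fn": "apply_moves", "kwargs": {"commands": [[0,0,0.002,0,0,0,1],[0,0,0,0,0,0,1],[0,0,0.002,0,0,0,1],[0,0,0,0,0,0,1],[0,0,0.002,0,0,0,1],[0,0,0,0,0,0,1],[0,0,0,0,0,0,1],[0,0,0,0,0,0,1]]}}

```text
clock: 11.4
position: [0.5283, -0.1201, 0.0767]
eef_rot: [1.0, 0.008, 0.0, 0.0]
ft_force: [-1.4, 0.6, 1.8]
finger_gap: 0.0239
gripper_force: 19.8
```

```bash
cat > f.py <<'E'
from h import *
a=[]
for i in range(6):
    eyes.grab_frame('wrist');a.append(telemetry.state())
print(a[-1]['clock'],'F',np.mean([s['ft_force'] for s in a],0).round(2),'sd',np.std([s['ft_force'] for s in a],0).round(2),'T',np.mean([s['ft_torque'] for s in a],0).round(3),'p',np.mean([s['position'] for s in a],0).round(5),'gap',a[-1]['finger_gap'])
E
python3 f.py
```

```text
11.7 F [-0.36  0.08  3.14] sd [0.22 0.48 0.33] T [0.128 0.107 0.   ] p [ 0.5283  -0.12005  0.07664] gap 0.024146170372771437
```

Contact on slot 1 is about 3–4 N and it refused, as expected. I lift and step to slot 2.

{"fn": "apply_moves", "kwargs": {"commands": [[0,0,-0.02,0,0,0,1],[0,0.052,0,0,0,0,1],[0,0.052,0,0,0,0,1],[0,0,0,0,0,0,1],[0,0,0.01,0,0,0,1],[0,0,0.006,0,0,0,1],[0,0,0.004,0,0,0,1],[0,0,0,0,0,0,1]]}}

```text
clock: 12.7
position: [0.5287, -0.1457, 0.0767]
eef_rot: [1.0, 0.008, -0.0, -0.0]
ft_force: [-0.1, 1.0, 3.4]
finger_gap: 0.024
gripper_force: 19.8
```

```bash
python3 f.py
```

```text
13.0 F [-0.75  1.41  3.27] sd [0.47 0.5  0.7 ] T [ 0.447  0.237 -0.019] p [ 0.52863 -0.14573  0.0767 ] gap 0.023905619439210202
```

Slot 2 refuses too. I move to slot 3, hover and check the alignment.

{"fn": "apply_moves", "kwargs": {"commands": [[0,0,-0.032,0,0,0,1],[0,0.052,0,0,0,0,1],[0,0.054,0,0,0,0,1],[0,0,0,0,0,0,1],[0,0,0,0,0,0,1],[0,0,0,0,0,0,1],[0,0,0,0,0,0,1],[0,0,0,0,0,0,1]]}}

```text
clock: 14.0
position: [0.5291, -0.1723, 0.0846]
eef_rot: [1.0, 0.008, -0.0, -0.0]
ft_force: [0.4, -0.8, -0.2]
finger_gap: 0.024
gripper_force: 19.8
```

```bash
python3 - <<'E'
from h import *
s=telemetry.state();print(s['clock'],s['position'],s['ft_force'])
I,K,k,W=cam('wrist');np.savez('w5.npz',I=I,K=K,k=k,W=W)
p=proj([[.529,-.172,.044],[.5435,-.172,s['position'][2]-.033]],K,k,W);print(p)
c=I[170:230,210:310];cv2.imwrite('pics/w5.png',cv2.resize(c,None,fx=8,fy=8,interpolation=cv2.INTER_CUBIC))
E
```

```text
14.0 [ 0.52908185 -0.17231403  0.08455898] [ 0.3745252  -0.80916363 -0.1727975 ]
[[256.2452077  218.69532992]
 [256.52425075 204.49263511]]
```

View pics/w5.png

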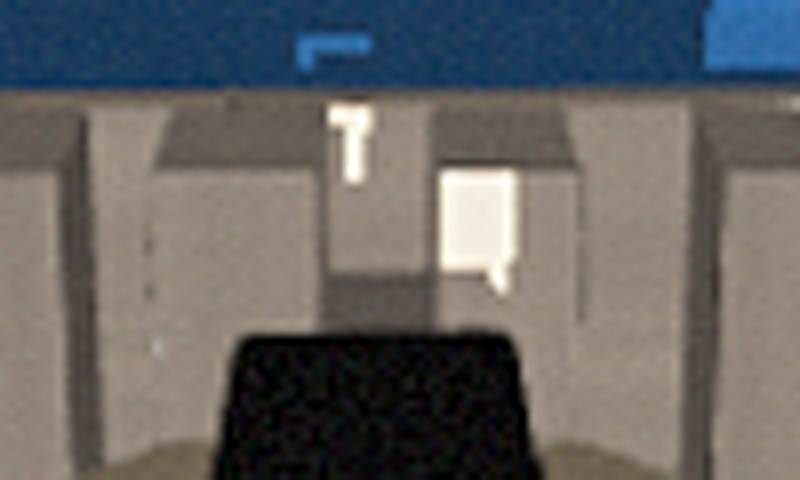

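Blade at crop x 323–435 and slot mouth at 318–440 are concentric. I lower gently past the contact height.

{"fn": "apply_moves", "kwargs": {"commands": [[0,0,0.014,0,0,0,1],[0,0,0.012,0,0,0,1],[0,0,0.004,0,0,0,1],[0,0,0.004,0,0,0,1],[0,0,0.002,0,0,0,1],[0,0,0,0,0,0,1],[0,0,0,0,0,0,1],[0,0,0,0,0,0,1]]}}

```text
clock: 15.05
position: [0.5291, -0.1726, 0.0757]
eef_rot: [1.0, 0.008, 0.0, 0.0]
ft_force: [-0.6, 0.4, 0.0]
finger_gap: 0.0238
gripper_force: 19.8
```

```bash
python3 f.py
```

```text
15.35 F [ 0.34 -0.17 -0.83] sd [0.53 0.47 0.31] T [0.037 0.018 0.001] p [ 0.52909 -0.17258  0.07563] gap 0.0239867699300361
```

It has entered with no force. I keep lowering.

{"fn": "apply_moves", "kwargs": {"commands": [[0,0,0.008,0,0,0,1],[0,0,0.008,0,0,0,1],[0,0,0.008,0,0,0,1],[0,0,0.008,0,0,0,1],[0,0,0.008,0,0,0,1],[0,0,0.008,0,0,0,1],[0,0,0.008,0,0,0,1],[0,0,0,0,0,0,1]]}}

```text
clock: 16.35
position: [0.529, -0.1726, 0.0614]
eef_rot: [1.0, 0.008, -0.0, -0.0]
ft_force: [0.8, 0.4, -1.8]
finger_gap: 0.0239
gripper_force: 19.8
```

```bash
python3 f.py
```

```text
16.65 F [ 0.08 -0.08 -0.65] sd [0.51 0.27 0.39] T [0.029 0.013 0.021] p [ 0.5291  -0.17258  0.06162] gap 0.023850565442780726
```

{"fn": "apply_moves", "kwargs": {"commands": [[0,0,0.006,0,0,0,1],[0,0,0.002,0,0,0,1],[0,0,0.002,0,0,0,1],[0,0,0.0015,0,0,0,1],[0,0,0,0,0,0,1],[0,0,0,0,0,0,1],[0,0,0,0,0,0,1],[0,0,0,0,0,0,1]]}}

```text
clock: 17.65
position: [0.5291, -0.1726, 0.0588]
eef_rot: [1.0, 0.008, -0.0, 0.0]
ft_force: [-1.1, 0.2, 3.0]
finger_gap: 0.0244
gripper_force: 19.8
```

```bash
python3 f.py
```

```text
17.95 F [-0.87  0.37  2.97] sd [0.43 0.4  0.26] T [0.093 0.192 0.015] p [ 0.52908 -0.17256  0.05874] gap 0.02431752235233028
```

The shoulders are down (contact at 0.0588, 0.059 expected, about 3 N). I release and retreat upward.

{"fn": "apply_moves", "kwargs": {"commands": [[0,0,0,0,0,0,0.7],[0,0,0,0,0,0,0.6],[0,0,0,0,0,0,0.5],[0,0,0,0,0,0,0.5],[0,0,0,0,0,0,0.5],[0,0,-0.04,0,0,0,0.5],[0,0,-0.1,0,0,0,0.5],[0,0,-0.1,0,0,0,0.5]]}}

```text
clock: 18.95
position: [0.529, -0.1725, 0.1199]
eef_rot: [1.0, 0.008, -0.0, -0.0]
ft_force: [0.5, -0.2, -0.7]
finger_gap: 0.0463
gripper_force: 0.0
```

{"fn": "apply_moves", "kwargs": {"commands": [[0,0,-0.15,0,0,0,0.5],[-0.1,0,-0.1,0,0,0,0.5],[-0.1,0,-0.1,0,0,0,0.5],[0,0,0,0,0,0,0.5],[0,0,0,0,0,0,0.5],[0,0,0,0,0,0,0.5],[0,0,0,0,0,0,0.5],[0,0,0,0,0,0,0.5]]}}

```text
clock: 19.95
position: [0.4792, -0.1732, 0.2057]
eef_rot: [1.0, 0.008, -0.0, -0.0]
ft_force: [0.4, 0.6, 0.1]
finger_gap: 0.0465
gripper_force: 0.0
```

```bash
python3 - <<'E'
from h import *
I,K,k,W=cam('wrist');S=cam('side');s=telemetry.state();print(s['clock'],s['position'],s['finger_gap'])
p=proj([[.529,-.1725,.080],[.529,-.1725,.044]],S[1],S[2],S[3]);print(p)
x,y=p[0].astype(int)
a=cv2.resize(I,(480,360));b=cv2.resize(S[0][y-40:y+50,x-35:x+35],None,fx=4,fy=4,interpolation=cv2.INTER_CUBIC)
cv2.imwrite('pics/fin.png',np.hstack([a,b]))
E
```

```text
20.05 [ 0.47915874 -0.17330583  0.2059328 ] 0.046646667006433724
[[251.34888001 217.02031697]
 [251.33417981 230.10523634]]
```

View pics/fin.png

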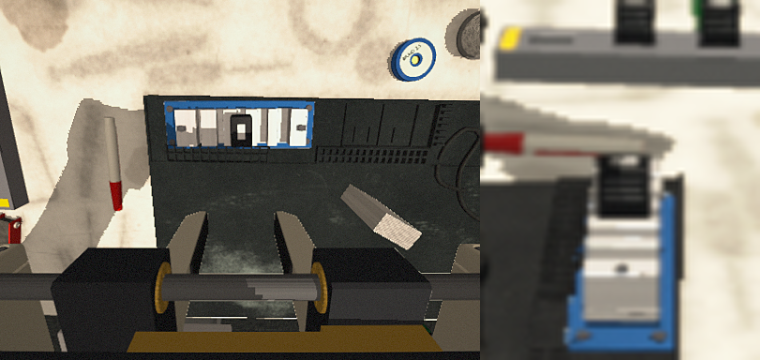

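The tab stands upright in the third slot at (241,128), and the side crop shows its grip at (623,185) down on the comb. The yellow pocket is empty, the other two tabs are in their pockets, and the marker and spool have not moved. I hand it in.

```bash
python3 -c "
from h import *
print(ticket.finish_job())"
```

```text
the job is handed in; nothing more can be done
None
```

The tab from the yellow pocket was refused by the 6 and 8.5 mm slots under about 4 N each, then went into the 11 mm slot, where I seated it shoulders down, let go and handed the job in at about 20 s; no result came back.

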